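# Wind in the label winder on the bakery counter

## Task

Fit the loose crank fully down onto the brass drive bar of the blue label winder, let go of it, then wind it clockwise (seen from above), easiest by its red knob, until the resistance suddenly drops away and the orange pin pops up out of the lid. Stop there, certainly within one more turn, and leave the crank seated on the drive with your hand off it; do not push the other things on the counter about.

Things in the scene. Friction and masses are not known exactly. Their poses are not given: they have to be found in the camera images.
- crank: loose hand crank, 0.2 to 0.35 kg, standing on the counter. Origin: centre of its black hub's underside; z up; x along the arm to the knob. Hub 52 (x) x 36 (y) x 32 mm high; in its underside a pocket 39 (x) x 13 (y) x 28 mm deep that fits over the drive bar, knob on either side. Black arm 20 mm wide, 8 to 18 mm above the origin, out to x = 88 mm; the red knob stands on it at x = 75 mm.
- crank_block (a point): middle of the crank's yellow grip block, 51 mm above the crank's origin: 30 mm long along the arm, 24 mm wide across it, from 32 to 70 mm above the origin. It holds the crank square; held by the knob alone the crank swings, since the knob turns freely.
- knob_mid (a point): middle of the crank's red knob: an upright cylinder 24 mm in diameter, 40 mm high (from 19 to 59 mm above the crank's origin), which turns freely on its own axis, 75 mm from the crank's axis.
- drive (a point): centre of the top of the winder's steel flange (72 mm in diameter, 78 mm above the counter, 8 mm above the lid), on its vertical turning axis; turns with it. From it a brass bar stands up 26 mm: 36 mm long along this point's x, 10 mm wide along its y, its top rounded. The crank is fully home when its hub's underside lies on the flange, its origin at this point.
- winder_case: the label winder: a fixed blue box with an aluminium lid, 180 (x) x 220 (y) x 70 mm high; origin at the centre of its underside. The drive's axis is at x = 0, y = -25 mm; the orange pin at x = 30, y = 72 mm. A white arrow on the lid shows the winding direction.
- winder (a joint): angle (rad) of the winder's drive, growing clockwise seen from above, 6.28 a turn; starts somewhere between 0 and 5. While the brake rubs, winding takes about 4 to 5 N at the knob (0.34 N m); one to two and a quarter turns from the start the resistance falls at once to under 1 N. The drive does not spring back.
- indicator (a joint): height (m) of the orange pin, 16 mm in diameter: about 0 (about flush with the lid, in a black ring) while the brake rubs; it pops up to 0.016 when the resistance drops away.
- indicator_top (a point): centre of the top of the orange pin, about 70 mm above the counter at first, 86 mm when popped up; 102 mm to the side of the drive's axis.
- loaf: golden loaf, 200 x 90 x 80 mm, loose on a wooden board; origin under its centre. Leave alone.
- jug: steel mug, 80 mm in diameter, 100 mm high, loose; origin under its centre. Leave alone.
- bowl: white bowl, 110 mm in diameter, 50 mm high, loose; origin under its centre. Leave alone.
- label_roll: roll of blank labels, 60 mm in diameter, 28 mm high, lying flat, loose; origin under its centre. Leave alone.
Things that resemble listed ones, but are neither listed nor needed, are in the scene too. Several things have the shape of the crank; the one meant has the colours described above.

How it is judged:
By the outcome, as a careful person would: the job done as asked, in the order asked, and still so for the second after the job is handed in, with the robot touching nothing.
It also fails if it takes over 72 s, if anything falls off the work surface, if the arm or the gripper's body presses on something with over 40 N, if the wrist force passes 120 N, or if a joint passes its speed limit or range.

## Robot

A 6-joint arm with a two-finger parallel gripper is mounted at the origin on the work surface. World frame = base frame: x ahead of the robot, y to its left, z up, the work surface at z = 0. Lengths are in m, angles in rad, forces in N, time in s.
With the tool pointing down it reaches from about 0.35 to 0.775 m from the base axis. Payload 5.5 kg.
Tool frame: the origin (TCP) lies at the very end of the fingers, on their centre line; the grasp point (between the pads) lies 19 mm behind it; z points along the fingers, y is the direction in which the jaws open and shut (so a half turn about z gives the same grasp; the last joint's range is limited). The gripper opens to 85 mm and grips with 20 to 120 N. Pads are 22 mm wide; open, the fingers measure 114 mm over their backs; the gripper's body (76 mm by 85 mm) begins 54 mm behind the grasp point. The pads swing forward as they close: fully open they stand 13 mm farther back than shut.
Start: joints at [-1.321, 0.313, 0.046, 1.304, 0, 1.431], TCP at [0.219, -0.532, 0.231] pointing down, gripper open.
Joint ranges: [-2.76, 2.76], [-0.86, 1.69], [-1.03, 1.26], [-2.2, 2.34], [-1.47, 1.5], [-3.14, 3.14]. Speed limits (rad/s): [2.57, 2.57, 3.14, 3.14, 3.14, 3.14].

## Interface

Orientations are given as a unit quaternion [w, x, y, z].
In Python, from workcell import get_state, read_camera, hand_in, find_in, silhouettes gives the robot as it stands. The module is installed in compiled form; this text tells all that it offers.
- The arm moves only by the tool send_rows, never from a script. Its argument "deltas" is a list that holds one entry, the list of rows, each a list of 6 numbers: the shift along the world's x, y, z in cm, then the turn, a rotation vector about the world's x, y, z in degrees. In form: [[[dx, dy, dz, wx, wy, wz], ...]]. A call has 1 to 12 rows; each row is the pose to reach, as a shift and turn from the pose commanded when the call began; what a row does not reach only later rows make up. A row lasts 1/10 s, in which the tool goes at most 50 mm and 8.59 degrees, less where a joint would pass 70% of its speed; a pose out of reach is approached as far as the arm can. A call with a gripper value outside its range is refused whole. "jaw" is the opening, from -1 (shut) to 1 (fully open), so that 0 is half open, set as the call begins (left out, the last holds). The fingers move at their own pace and stop on an object; "force" is the grip in N (left out, the last holds). Time passes only in rows, so rows that repeat a pose let the fingers close. It gives the time, the measured TCP pose, the force and the opening at its end, in the units of the state.
- get_state(): the state, without advancing time (a new reading comes with each control period).
- read_camera(name): name is "side" or "top" or "wrist"; returns a dict with "img" (384x512x3 uint8, red, green, blue), "z_map" (384x512 float32, m along the optical axis (not along the pixel's ray), 0 where there is no reading), "vfov" (degrees; the focal length in pixels is half the picture's height over the tangent of half this angle, whatever the lens; pixels are square), "cx", "cy" (the principal point, pixels), "k1" (the pictures are not rectified: a ray, as slopes to the right and down, at radius r is drawn at 1 + k1 r^2 times it, then the intrinsics apply), "R" (3x3) and "t" (3): a world point X has camera coordinates R X + t; the wrist camera has in their place "hand_eye" (4x4, takes a point from camera to tool coordinates, whose origin is the TCP and whose axes are the flange's). Camera axes: x right, y down, z forward; pixel columns grow to the right and rows downward; lengths in m; the calibration is good to about 2 mm. A picture is of the moment at which its call begins: read the wrist's pose just before it.
- hand_in(): hands the job in, once; it reports no verdict.
Trained networks look in a picture, given as the dict that the camera call returned (one of the last four; its "shot" number tells which), for a name from the list of things; names that differ only in an ending like _2 or _b are one class to them, and where a whole thing is asked for, a point or a joint stands for the part that bears it (a point fixed in the world has none). Each returns a list of dicts, best first, with "conf" (0 to 1); they miss things now and then, are a little off and sometimes report something else, mostly with a low value. They report only what shows in the picture. A call takes as long as a camera call. They do not tell look-alikes from the thing itself.
- find_in(picture, thing): "box" ([centre column, centre row, width, height] in pixels, round what is visible of it).
- silhouettes(picture, thing): "mask" (384x512 bool, what is visible of it) and "box" ([centre column, centre row, width, height] in pixels, round what is visible of it).
The state is a dict: "clock": time; "joint_pos": joint angles; "qvel": joint speeds; "tau": joint torques, N m; "tcp_pos": TCP position; "orientation": TCP orientation; "wrist_force": force on the tool from outside, world axes, zero at the start; "ft_torque": the same for the moment, N m; "finger_gap": finger opening in m.
Only numpy, scipy, OpenCV 4.12 (cv2) and the standard library are available. Lean on these libraries where they do the work, as an engineer would, in place of code of your own. Each camera call takes 0.05 s, during which the arm holds its last target.

## Working session

There is one attempt and no reset: what is moved stays moved. The work goes in short steps, Python scripts to look and compute and a tool call to move; the robot and the scene stay as the last step left them, time stands still between calls to the robot, and variables do not carry over. Pictures are saved under pics/ and viewed, and the job is handed in when it is done.

Besides the shell and the picture viewer there is one more tool, called after "Request:" by a JSON object that holds its "fn" and its "kwargs", one argument or row to a line. send_rows: Moves the arm, as the interface text tells. Its arguments: {"type":"object","properties":{"deltas":{"type":"array","items":{"type":"array","items":{"type":"array","items":{"type":"number"}}}},"jaw":{"type":"number"},"force":{"type":"number"}},"required":["deltas"]}

```bash
mkdir -p pics; cat > h.py <<'E'
import numpy as np, cv2
from workcell import get_state, read_camera, hand_in, find_in, silhouettes
from scipy.spatial.transform import Rotation as Rn
def K(p):
    f=p['img'].shape[0]/2/np.tan(np.radians(p['vfov'])/2); return f
def ext(p,st=None):
    # returns Rcw, tc : world = Rcw@Xc + tc
    if 'hand_eye' in p and p.get('R') is None:
        q=st['orientation']; Rt=Rn.from_quat([q[1],q[2],q[3],q[0]]).as_matrix()
        H=np.array(p['hand_eye']); return Rt@H[:3,:3], Rt@H[:3,3]+np.array(st['tcp_pos'])
    R=np.array(p['R']);t=np.array(p['t']); return R.T, -R.T@t
def rays(p,uv):
    f=K(p); uv=np.atleast_2d(uv).astype(float)
    d=(uv-[p['cx'],p['cy']])/f
    s=d.copy()
    for _ in range(20):
        r2=(s**2).sum(1,keepdims=True); s=d/(1+p['k1']*r2)
    return np.c_[s,np.ones(len(s))]
def world(p,uv,st=None):
    uv=np.atleast_2d(uv); z=p['z_map'][uv[:,1].astype(int),uv[:,0].astype(int)]
    A,c=ext(p,st); return (rays(p,uv)*z[:,None])@A.T+c
def cloud(p,st=None):
    h,w=p['z_map'].shape; v,u=np.mgrid[:h,:w]; 
    return world(p,np.c_[u.ravel(),v.ravel()],st).reshape(h,w,3)
def atz(p,uv,z,st=None):
    A,c=ext(p,st); d=rays(p,uv)@A.T; return c+d*((z-c[2])/d[:,2])[:,None]
def proj(p,X,st=None):
    A,c=ext(p,st); Xc=(np.atleast_2d(X)-c)@A; s=Xc[:,:2]/Xc[:,2:]
    r2=(s**2).sum(1,keepdims=True); return s*(1+p['k1']*r2)*K(p)+[p['cx'],p['cy']]
def save(n,img,crop=None,sc=1):
    if crop: a,b,c,d=crop; img=img[b:d,a:c]
    cv2.imwrite('pics/'+n,cv2.resize(img[:,:,::-1],None,fx=sc,fy=sc,interpolation=cv2.INTER_CUBIC))
E
python3 - <<'E'
from h import *
s=get_state(); print(s['clock'],s['tcp_pos'],s['orientation'],s['finger_gap'])
import pickle
for n in ['top','side']:
    p=read_camera(n); save(n+'0.png',p['img'],sc=1.5); pickle.dump(p,open(n+'0.pkl','wb'))
    print(n,[ (k,np.round(v,3)) for k,v in p.items() if k not in('img','z_map')])
    for t in ['crank','winder_case','drive','indicator','loaf','jug','bowl','label_roll','crank_block','knob_mid']:
        try: print(t,[(np.round(d['box'],0).tolist(),round(d['conf'],2)) for d in find_in(p,t)])
        except Exception as e: print(t,e)
E
```

```text
0.0 [ 0.21835136 -0.53137035  0.23039679] [-9.20916274e-04  9.81071219e-01  1.93645072e-01 -4.49546205e-05] 0.08534806781305336
top [('vfov', np.float64(51.343)), ('cx', np.float64(251.689)), ('cy', np.float64(195.183)), ('k1', np.float64(-0.101)), ('R', array([[-0.068, -0.998, -0.002],
       [-0.975,  0.067, -0.214],
       [ 0.214, -0.012, -0.977]])), ('t', array([-0.021,  0.587,  1.236])), ('shot', np.int64(1))]
crank [([331.0, 181.0, 28.0, 38.0], 0.76), ([300.0, 221.0, 28.0, 34.0], 0.6), ([285.0, 176.0, 30.0, 17.0], 0.56)]
winder_case [([190.0, 226.0, 86.0, 71.0], 0.7), ([288.0, 232.0, 3.0, 12.0], 0.66)]
drive [([198.0, 226.0, 26.0, 22.0], 0.88)]
indicator [([238.0, 145.0, 20.0, 16.0], 0.47)]
loaf [([405.0, 213.0, 27.0, 58.0], 0.66)]
jug [([89.0, 222.0, 40.0, 34.0], 0.69)]
bowl [([101.0, 281.0, 28.0, 32.0], 0.62), ([198.0, 225.0, 24.0, 25.0], 0.39)]
label_roll [([196.0, 225.0, 23.0, 24.0], 0.71), ([240.0, 143.0, 21.0, 18.0], 0.54)]
crank_block [([330.0, 181.0, 22.0, 31.0], 0.84), ([283.0, 179.0, 32.0, 25.0], 0.69), ([300.0, 220.0, 29.0, 30.0], 0.5), ([289.0, 231.0, 9.0, 6.0], 0.
[... 375 characters left out ...]
0.72), ([304.0, 172.0, 22.0, 35.0], 0.59), ([261.0, 163.0, 12.0, 35.0], 0.56), ([252.0, 253.0, 98.0, 97.0], 0.47)]
winder_case [([250.0, 254.0, 102.0, 98.0], 0.65), ([258.0, 237.0, 25.0, 25.0], 0.46)]
drive [([256.0, 238.0, 25.0, 22.0], 0.79)]
indicator []
loaf [([343.0, 107.0, 49.0, 35.0], 0.79)]
jug [([162.0, 354.0, 40.0, 59.0], 0.79), ([251.0, 368.0, 52.0, 25.0], 0.43)]
bowl [([252.0, 369.0, 57.0, 27.0], 0.82)]
label_roll [([206.0, 180.0, 22.0, 20.0], 0.7)]
crank_block [([285.0, 134.0, 32.0, 22.0], 0.84), ([304.0, 170.0, 24.0, 39.0], 0.65), ([259.0, 161.0, 15.0, 30.0], 0.55)]
knob_mid [([256.0, 170.0, 8.0, 14.0], 0.51), ([309.0, 178.0, 8.0, 14.0], 0.41), ([302.0, 135.0, 8.0, 13.0], 0.37)]
```

View pics/top0.png

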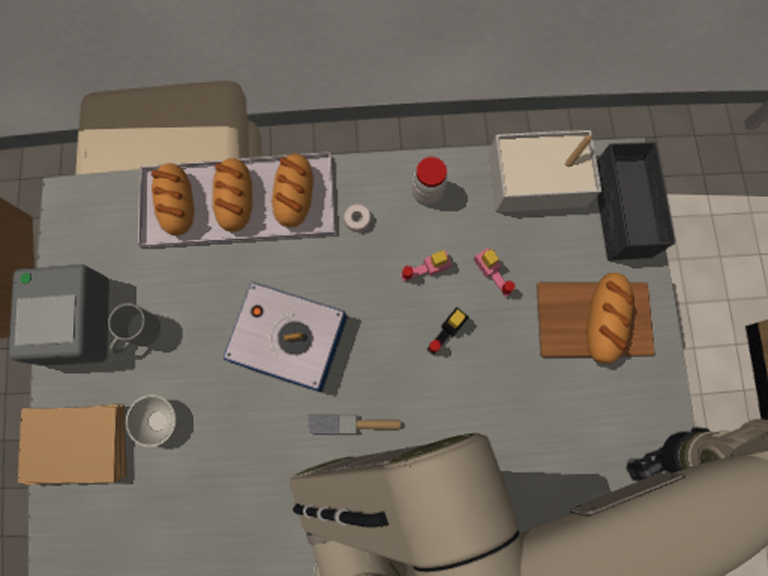

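View pics/side0.png

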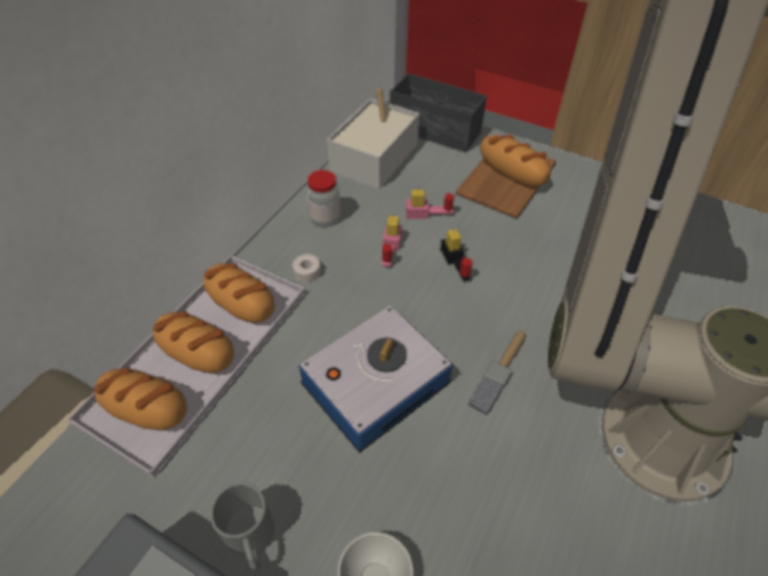

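```bash
python3 - <<'E'
from h import *
import pickle
p=pickle.load(open('top0.pkl','rb')); save('topc.png',p['img'],(130,120,350,280),3.5)
p=pickle.load(open('side0.pkl','rb')); save('sidec.png',p['img'],(180,110,340,310),3)
E
```

```text
(no output)
```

View pics/topc.png

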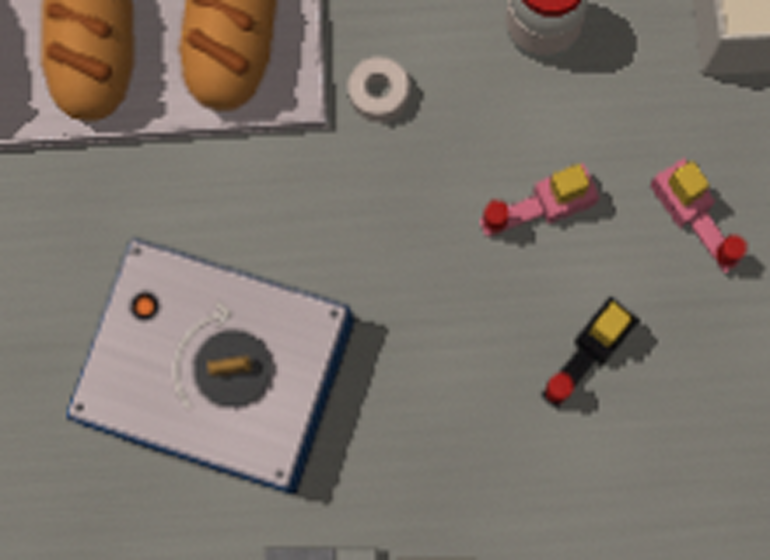

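View pics/sidec.png

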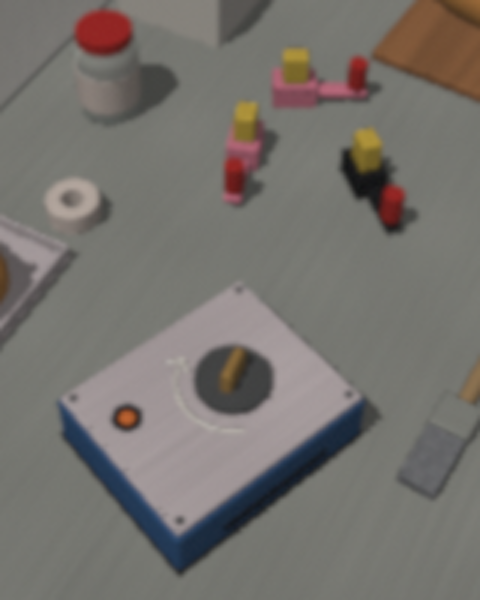

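The three crank shapes in the top picture are pink at (285,176), pink at (328,181) and black at (300,221). Only the one at (300,221) has the black hub and arm with a yellow block and red knob, and the enlarged crop confirms it. The drive is at about (196,225) and the orange pin at (171,207).

```bash
python3 - <<'E'
from h import *
import pickle
for n,boxes in [('top',dict(crank=(280,200,318,240),bar=(180,205,215,245),pin=(165,200,178,215))),('side',dict(crank=(292,150,320,190),bar=(240,220,275,255),pin=(212,240,232,258)))]:
    p=pickle.load(open(n+'0.pkl','rb')); C=cloud(p); hsv=cv2.cvtColor(p['img'],cv2.COLOR_RGB2HSV)
    H,S,V=[hsv[:,:,i].astype(int) for i in range(3)]
    ok=p['z_map']>0
    def sub(b):
        m=np.zeros(ok.shape,bool); m[b[1]:b[3],b[0]:b[2]]=1; return m&ok
    m=sub(boxes['crank'])
    yel=m&(H>18)&(H<35)&(S>120); red=m&((H<8)|(H>170))&(S>130); 
    for nm,k in [('yel',yel),('red',red)]:
        q=C[k]; top=q[q[:,2]>np.percentile(q[:,2],90)-0.006]
        print(n,nm,k.sum(),'all',q.mean(0).round(4),'top',top.mean(0).round(4),len(top),'z',q[:,2].min().round(3),q[:,2].max().round(3))
    m=sub(boxes['bar'])
    q=C[m]; hi=q[(q[:,2]>0.088)]; 
    print(n,'bar',hi.mean(0).round(4),len(hi),hi[:,2].max(), 'dir',np.degrees(np.arctan2(*np.linalg.svd(hi[:,:2]-hi[:,:2].mean(0))[2][0][::-1])))
    br=m&(H>8)&(H<28)&(S>90); q=C[br]; print(' brass',q.mean(0).round(4),len(q),np.degrees(np.arctan2(*np.linalg.svd(q[:,:2]-q[:,:2].mean(0))[2][0][::-1])))
    fl=m&(V<95)&(S<60)&(C[:,:,2]>0.06)&(C[:,:,2]<.086); q=C[fl]; print(' flange',q.mean(0).round(4),len(q), (q.min(0)+q.max(0))/2)
    m=sub(boxes['pin'])&(S>150); print(' pin',C[m].mean(0).round(4),m.sum(),'atz70',atz(p,np.argwhere(m)[:,::-1].mean(0)[None],0.07).round(4))
E
```

```text
top yel 98 all [ 0.5171 -0.226   0.0615] top [ 0.5173 -0.227   0.071 ] 56 z 0.027 0.077
top red 53 all [ 0.4631 -0.1744  0.0539] top [ 0.4623 -0.1751  0.0598] 34 z 0.016 0.064
top bar [0.4959 0.123  0.1012] 45 0.11041749090615838 dir 95.59866231638935
 brass [0.497  0.1225 0.0977] 53 -89.51429140617327
 flange [0.4962 0.1197 0.0778] 322 [0.49669684 0.11951522 0.07496801]
 pin [0.5617 0.2026 0.0707] 22 atz70 [[0.5619 0.2027 0.07  ]]
side yel 118 all [ 0.516  -0.2199  0.055 ] top [ 0.5165 -0.223   0.07  ] 43 z 0.03 0.075
side red 85 all [ 0.4649 -0.1723  0.0419] top [ 0.4633 -0.1718  0.059 ] 29 z 0.008 0.062
side bar [0.4952 0.1249 0.1004] 66 0.10719416160456696 dir 93.97097967942469
 brass [0.4961 0.1271 0.096 ] 81 97.93240805405723
 flange [0.4938 0.1284 0.0785] 360 [0.49576974 0.12494475 0.0772217 ]
 pin [0.5612 0.2027 0.0715] 29 atz70 [[0.5618 0.202  0.07  ]]
```

```bash
python3 - <<'E'
from h import *
s=get_state(); p=read_camera('wrist'); print(np.round(p['hand_eye'],4),p['vfov'],p['cx'],p['cy'],p['k1'],p.get('R'))
E
```

```text
[[ 5.000e-04 -9.527e-01 -3.039e-01  7.740e-02]
 [ 1.000e+00  7.000e-04 -7.000e-04  4.000e-04]
 [ 9.000e-04 -3.039e-01  9.527e-01 -1.422e-01]
 [ 0.000e+00  0.000e+00  0.000e+00  1.000e+00]] 66.35272423236295 251.37235459987838 195.34559634455687 0.01357093222427363 None
```

Request:
{"fn": "send_rows", "kwargs": {
  "deltas": [
    [[10, 10, 2, 0, 0, 40], [25, 25, 4, 0, 0, 80], [29, 30, 6, 0, 0, 113], [29, 30, 6, 0, 0, 113], [29, 30, 6, 0, 0, 113], [29, 30, 6, 0, 0, 113], [29, 30, 6, 0, 0, 113], [29, 30, 6, 0, 0, 113], [29, 30, 6, 0, 0, 113], [29, 30, 6, 0, 0, 113], [29, 30, 6, 0, 0, 113], [29, 30, 6, 0, 0, 113]]
  ]
}}

```text
clock: 2.35
tcp_pos: [0.5088, -0.2314, 0.2913]
orientation: [0.0, 0.455, 0.891, 0.0]
wrist_force: [-0.5, 0.6, -0.3]
finger_gap: 0.0857
```

```bash
python3 - <<'E'
from h import *
import pickle
s=get_state(); p=read_camera('wrist'); pickle.dump((s,p),open('w1.pkl','wb')); save('w1.png',p['img'],sc=1.5)
C=cloud(p,s); hsv=cv2.cvtColor(p['img'],cv2.COLOR_RGB2HSV); H,S,V=[hsv[:,:,i].astype(int) for i in range(3)]
ok=p['z_map']>0
near=ok&(np.hypot(C[:,:,0]-.49,C[:,:,1]+.2)<.09)&(C[:,:,2]<.1)&(C[:,:,2]>0.005)
yel=near&(H>18)&(H<35)&(S>120); red=near&((H<8)|(H>170))&(S>130)
for nm,k in [('yel',yel),('red',red)]:
    q=C[k]; t=q[q[:,2]>np.percentile(q[:,2],95)-0.005]; print(nm,k.sum(),t.mean(0).round(4),len(t),q[:,2].max())
    r=cv2.minAreaRect((t[:,:2]*1e4).astype(np.float32)); print(r)
E
```

```text
yel 541 [ 0.5179 -0.2257  0.0692] 433 0.07192570269563253
((5185.81494140625, -2263.724365234375), (238.79592895507812, 302.51617431640625), 46.5361213684082)
red 295 [ 0.464  -0.1746  0.0584] 288 0.06091047462520577
((4639.30859375, -1750.7093505859375), (221.49668884277344, 222.85427856445312), 36.14039993286133)
```

View pics/w1.png

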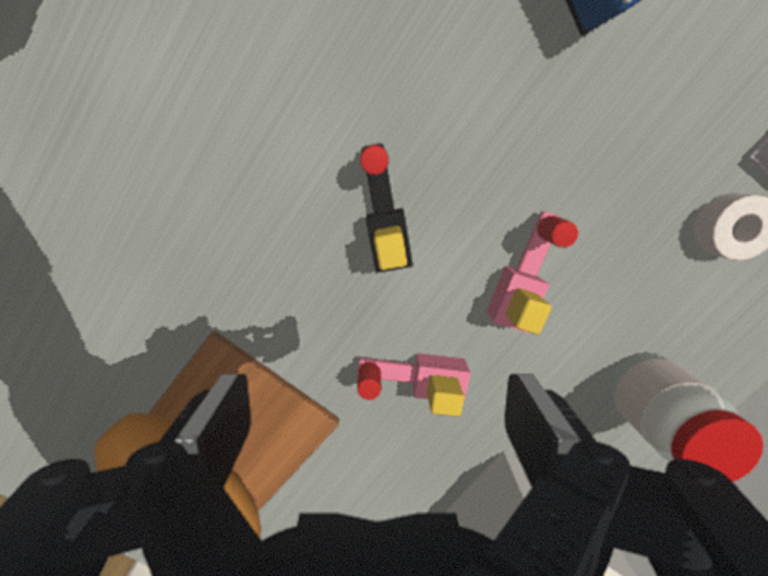

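The wrist picture shows the black crank with its block at (390,248) and knob at (375,159) of the enlarged view, well clear of the two pink ones. The crank is at (0.518,-0.226), with its arm along 136.5°. I'll turn the jaws across the block and descend.

Request:
{"fn": "send_rows", "kwargs": {
  "deltas": [
    [[0.9, 0.6, -4, 0, 0, 8], [0.9, 0.6, -8, 0, 0, 10.6], [0.9, 0.6, -12, 0, 0, 10.6], [0.9, 0.6, -16, 0, 0, 10.6], [0.9, 0.6, -18, 0, 0, 10.6], [0.9, 0.6, -18, 0, 0, 10.6], [0.9, 0.6, -18, 0, 0, 10.6]]
  ],
  "jaw": 0.3
}}

```text
clock: 3.1
tcp_pos: [0.5176, -0.2261, 0.1118]
orientation: [-0.0, 0.375, 0.927, 0.0]
wrist_force: [-0.1, 0.9, 0.5]
finger_gap: 0.0557
```

```bash
cat > meas.py <<'E'
from h import *
import pickle,sys
def crank(p,s,c=(.49,-.2),r=.1,zlo=.005,zhi=.1):
    C=cloud(p,s); hsv=cv2.cvtColor(p['img'],cv2.COLOR_RGB2HSV); H,S,V=[hsv[:,:,i].astype(int) for i in range(3)]
    ok=p['z_map']>0
    near=ok&(np.hypot(C[:,:,0]-c[0],C[:,:,1]-c[1])<r)&(C[:,:,2]<zhi)&(C[:,:,2]>zlo)
    yel=near&(H>18)&(H<35)&(S>120); red=near&((H<8)|(H>170))&(S>130)
    for nm,k in [('yel',yel),('red',red)]:
        q=C[k]
        if len(q)<15: print(nm,len(q)); continue
        t=q[q[:,2]>np.percentile(q[:,2],95)-0.005]
        rr=cv2.minAreaRect((t[:,:2]*1e4).astype(np.float32)); print(nm,t.mean(0).round(4),len(t),q[:,2].max().round(4),'rect',np.round(rr[0],0),np.round(rr[1],0),round(rr[2],1))
E
python3 - <<'E'
from meas import *
s=get_state(); p=read_camera('wrist'); print(s['tcp_pos'],s['orientation']); save('w2.png',p['img'],sc=1.5); crank(p,s)
E
```

```text
[ 0.5176022  -0.22605118  0.11176564] [-3.87684895e-05  3.74794022e-01  9.27108104e-01  6.22670017e-05]
yel [ 0.5171 -0.225   0.0692] 1373 0.0714 rect [ 5179. -2257.] [240. 291.] 45.9
red [ 0.464  -0.1746  0.0584] 1041 0.0608 rect [ 4642. -1748.] [224. 229.] 34.5
```

View pics/w2.png

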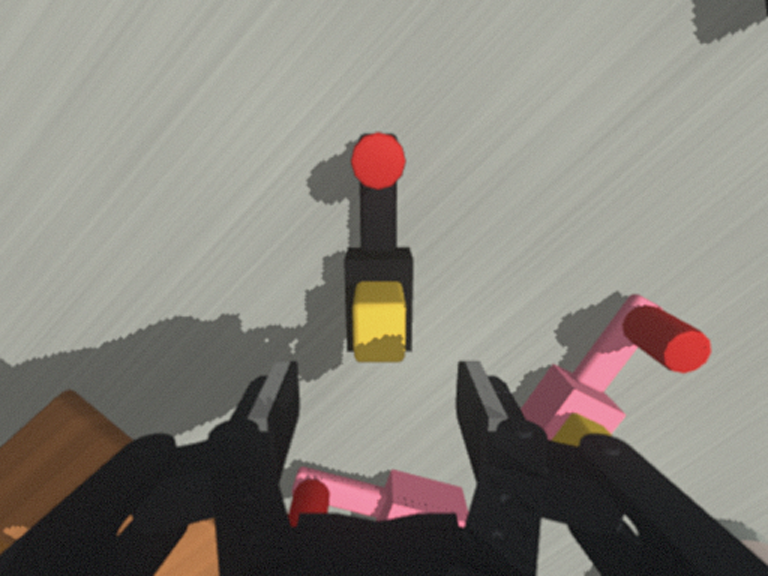

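The jaws sit square to the block, which shows at (380,320), with the knob at (378,160). I'll go down and grip.

Request:
{"fn": "send_rows", "kwargs": {
  "deltas": [
    [[0, 0, -2, 0, 0, 0], [0, 0, -4, 0, 0, 0], [0, 0, -6, 0, 0, 0], [0, 0, -7.5, 0, 0, 0], [0, 0, -7.5, 0, 0, 0], [0, 0, -7.5, 0, 0, 0]]
  ]
}}

```text
clock: 3.75
tcp_pos: [0.5186, -0.2266, 0.038]
orientation: [0.001, 0.374, 0.927, -0.0]
wrist_force: [-0.0, 0.0, 0.0]
finger_gap: 0.0554
```

Request:
{"fn": "send_rows", "kwargs": {
  "deltas": [
    [[0, 0, 0, 0, 0, 0], [0, 0, 0, 0, 0, 0], [0, 0, 0, 0, 0, 0], [0, 0, 0, 0, 0, 0], [0, 0, 0, 0, 0, 0], [0, 0, 0, 0, 0, 0], [0, 0, 0, 0, 0, 0], [0, 0, 0, 0, 0, 0]]
  ],
  "jaw": -1,
  "force": 60
}}

```text
clock: 4.55
tcp_pos: [0.5186, -0.2265, 0.0378]
orientation: [0.001, 0.374, 0.927, -0.0]
wrist_force: [-0.6, 0.5, 7.4]
finger_gap: 0.0229
```

Request:
{"fn": "send_rows", "kwargs": {
  "deltas": [
    [[0, 0, 2, 0, 0, 0], [0, 0, 6, 0, 0, 0], [0, 0, 10, 0, 0, 0], [0, 0, 14, 0, 0, 0], [0, 0, 17, 0, 0, 0], [0, 0, 17, 0, 0, 0], [0, 0, 17, 0, 0, 0], [0, 0, 17, 0, 0, 0]]
  ]
}}

```text
clock: 5.35
tcp_pos: [0.5165, -0.2253, 0.2044]
orientation: [-0.002, 0.374, 0.927, 0.0]
wrist_force: [-0.4, -0.4, -2.9]
finger_gap: 0.0233
```

```bash
python3 - <<'E'
from meas import *
s=get_state(); p=read_camera('wrist'); print(s['tcp_pos'],s['orientation'],s['wrist_force'],s['ft_torque'],s['finger_gap']); save('w3.png',p['img'],sc=1.5); crank(p,s,c=s['tcp_pos'][:2],r=.15,zlo=.1,zhi=.4)
E
```

```text
[ 0.51647615 -0.22527255  0.20436607] [-1.62977789e-03  3.74072647e-01  9.27397916e-01  3.23983298e-04] [-0.3910333  -0.40894657 -2.86117248] [ 0.04833926 -0.00844104 -0.01056215] 0.023270744465925763
yel [ 0.5148 -0.2239  0.2357] 3213 0.2514 rect [ 5165. -2245.] [253. 298.] 47.0
red [ 0.4632 -0.1734  0.2261] 2668 0.2918 rect [ 5015. -1754.] [ 226. 1014.] 87.2
```

View pics/w3.png

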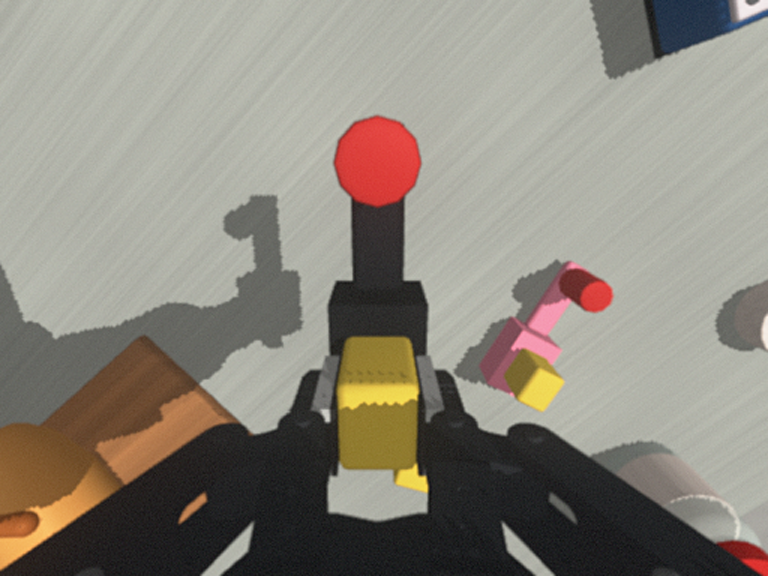

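The crank is held square and centred: block at (377,400), knob at (377,160), arm straight up in the picture. Next I'll carry it towards the winder and look at the drive with the wrist camera.

Request:
{"fn": "send_rows", "kwargs": {
  "deltas": [
    [[-0.5, 4, 2, 0, 0, -8], [-1, 8, 4, 0, 0, -16], [-2, 12, 4, 0, 0, -24], [-2, 16, 4, 0, 0, -32], [-2, 20, 4, 0, 0, -40], [-2, 22, 4, 0, 0, -41], [-2, 22, 4, 0, 0, -41], [-2, 22, 4, 0, 0, -41], [-2, 22, 4, 0, 0, -41], [-2, 22, 4, 0, 0, -41], [-2, 22, 4, 0, 0, -41]]
  ]
}}

```text
clock: 6.5
tcp_pos: [0.4975, -0.0068, 0.2461]
orientation: [-0.0, 0.676, 0.737, -0.0]
wrist_force: [0.3, -0.2, -2.2]
finger_gap: 0.0235
```

```bash
python3 - <<'E'
from meas import *
s=get_state(); p=read_camera('wrist'); print(s['tcp_pos'],s['orientation'],s['wrist_force'],s['finger_gap']); save('w4.png',p['img'],sc=1.5); pickle.dump((s,p),open('w4.pkl','wb'))
crank(p,s,c=s['tcp_pos'][:2],r=.15,zlo=.1,zhi=.4)
print(proj(p,[[.496,.122,.078]],s))
E
```

```text
[ 0.49753482 -0.00683609  0.24610077] [-7.32067673e-05  6.75715541e-01  7.37162459e-01 -1.10528185e-04] [ 0.28391307 -0.17032878 -2.19941778] 0.023503710363663072
yel [ 0.4973 -0.0047  0.2775] 3209 0.3321 rect [5121.  -46.] [537. 299.] 6.6
red [0.491  0.0677 0.2669] 2646 0.3328 rect [5189.  405.] [ 226. 1007.] 46.0
[[261.92834114  45.10782703]]
```

View pics/w4.png

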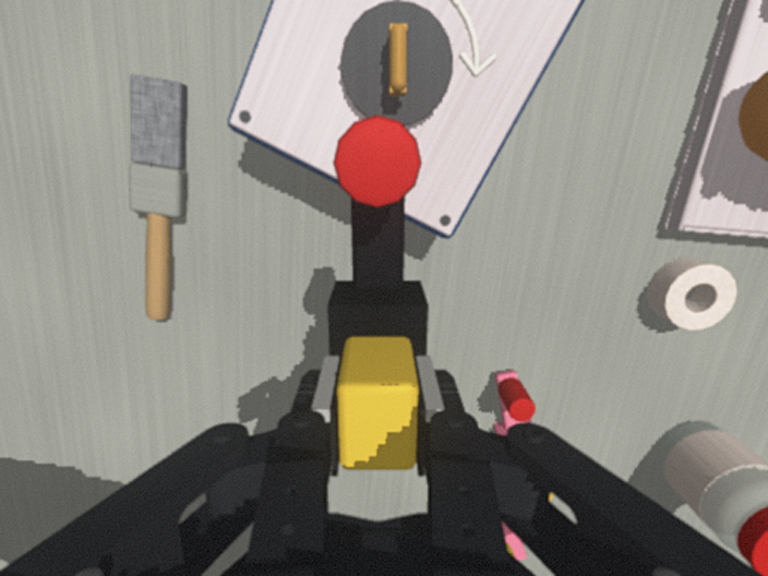

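```bash
cat >> meas.py <<'E'
def drive(p,s,c=(.496,.122)):
    C=cloud(p,s); hsv=cv2.cvtColor(p['img'],cv2.COLOR_RGB2HSV); H,S,V=[hsv[:,:,i].astype(int) for i in range(3)]
    near=(p['z_map']>0)&(np.hypot(C[:,:,0]-c[0],C[:,:,1]-c[1])<.045)
    b=near&(S>80)&(H>8)&(H<30)&(C[:,:,2]>.08)&(C[:,:,2]<.115); q=C[b]
    t=q[q[:,2]>.099]; rr=cv2.minAreaRect((t[:,:2]*1e4).astype(np.float32))
    d=np.linalg.svd(t[:,:2]-t[:,:2].mean(0))[2][0]; print('bar',len(q),len(t),t.mean(0).round(4),np.percentile(q[:,2],[5,50,95]).round(4),'rect',np.round(rr[0]),np.round(rr[1]),round(rr[2],1),'ang',np.degrees(np.arctan2(d[1],d[0])).round(2)%180)
    f=near&(C[:,:,2]>.0745)&(C[:,:,2]<.084)&(S<70)&(V<130); q=C[f]
    m=f.astype(np.uint8); hull=cv2.convexHull(np.argwhere(f)[:,::-1].astype(np.int32))
    pts=atz(p,hull[:,0,:].astype(float),.078,s)[:,:2]
    from scipy.optimize import least_squares
    g=(pts[:,0]>-9)
    r=least_squares(lambda x:np.hypot(*(pts-x[:2]).T)-x[2],[c[0],c[1],.036],loss='soft_l1',f_scale=.001)
    print('flange',f.sum(),r.x.round(4),'z',np.median(q[:,2]).round(4), 'resid',np.abs(r.fun).max().round(4))
    return f,b
E
python3 - <<'E'
from meas import *
s,p=pickle.load(open('w4.pkl','rb')); f,b=drive(p,s)
im=p['img'].copy(); im[f]=(0,255,0); im[b]=(0,0,255); save('w4d.png',im,(200,0,320,100),5)
E
```

```text
bar 542 470 [0.4977 0.1238 0.1024] [0.0827 0.1024 0.1042] rect [4978. 1238.] [ 90. 347.] 5.8 ang 96.0
flange 4126 [0.4978 0.1233 0.0352] z 0.0776 resid 0.0005
```

View pics/w4d.png

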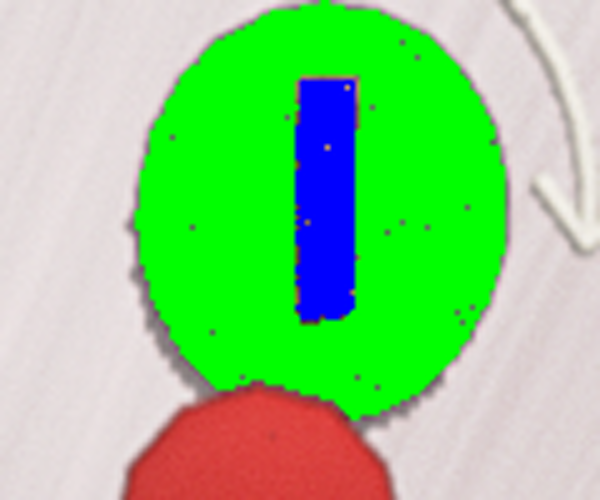

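Request:
{"fn": "send_rows", "kwargs": {
  "deltas": [
    [[0, 4, 0, 0, 0, 1], [0, 8, 0, 0, 0, 1], [0, 11, -2, 0, 0, 1], [0, 13, -5, 0, 0, 1], [0, 13, -8, 0, 0, 1], [0, 13, -9, 0, 0, 1], [0, 13, -9, 0, 0, 1], [0, 13, -9, 0, 0, 1], [0, 13, -9, 0, 0, 1]]
  ]
}}

```text
clock: 7.45
tcp_pos: [0.4989, 0.1236, 0.158]
orientation: [0.001, 0.669, 0.743, 0.001]
wrist_force: [0.5, 1.0, -1.8]
finger_gap: 0.0234
```

```bash
python3 - <<'E'
from meas import *
s=get_state(); p=read_camera('side'); print(s['tcp_pos'],s['orientation'],s['wrist_force'],s['finger_gap']); save('s5.png',p['img'],(180,150,330,270),5)
s2=get_state(); print(s2['tcp_pos']); q=s2['orientation']; print(2*np.degrees(np.arctan2(q[2],q[1])))
E
```

```text
[0.49886888 0.12362256 0.15802933] [0.00104833 0.66910845 0.74316319 0.00111923] [ 0.46974371  0.99531963 -1.84815499] 0.02337760375050105
[0.49879405 0.12367424 0.15797094]
96.00961828282225
```

View pics/s5.png

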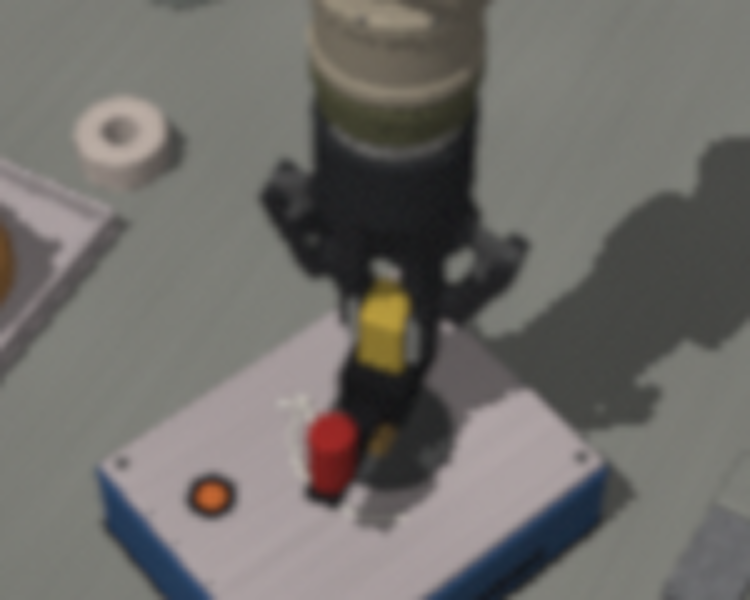

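Request:
{"fn": "send_rows", "kwargs": {
  "deltas": [
    [[-0.1, 0, -0.5, 0, 0, 0], [-0.1, 0, -1, 0, 0, 0], [-0.1, 0, -1.4, 0, 0, 0], [-0.1, 0, -1.8, 0, 0, 0], [-0.1, 0, -2.1, 0, 0, 0], [-0.1, 0, -2.3, 0, 0, 0], [-0.1, 0, -2.3, 0, 0, 0]]
  ]
}}

```text
clock: 8.2
tcp_pos: [0.4966, 0.1241, 0.133]
orientation: [0.0, 0.669, 0.744, 0.0]
wrist_force: [1.8, 0.6, -2.4]
finger_gap: 0.0233
```

It has gone about 9 mm over the bar with no vertical force, so I'll continue down.

Request:
{"fn": "send_rows", "kwargs": {
  "deltas": [
    [[0.1, 0, -0.4, 0, 0, 0], [0.1, 0, -0.8, 0, 0, 0], [0.1, 0, -1.2, 0, 0, 0], [0.1, 0, -1.5, 0, 0, 0], [0.1, 0, -1.7, 0, 0, 0], [0.1, 0, -1.7, 0, 0, 0], [0.1, 0, -1.7, 0, 0, 0]]
  ]
}}

```text
clock: 8.9
tcp_pos: [0.4975, 0.1241, 0.1164]
orientation: [0.0, 0.669, 0.744, 0.0]
wrist_force: [0.4, 0.2, -2.0]
finger_gap: 0.0229
```

Request:
{"fn": "send_rows", "kwargs": {
  "deltas": [
    [[0, 0, -0.1, 0, 0, 0], [0, 0, -0.2, 0, 0, 0], [0, 0, -0.3, 0, 0, 0], [0, 0, -0.3, 0, 0, 0]]
  ]
}}

```text
clock: 9.3
tcp_pos: [0.4978, 0.1242, 0.1157]
orientation: [0.001, 0.669, 0.744, 0.001]
wrist_force: [-5.0, -0.7, 14.5]
finger_gap: 0.0235
```

It is home: contact at TCP z 0.1157, where 0.1156 was expected. I'll let go and rise.

Request:
{"fn": "send_rows", "kwargs": {
  "deltas": [
    [[0, 0, 0.25, 0, 0, 0], [0, 0, 0.25, 0, 0, 0], [0, 0, 0.25, 0, 0, 0], [0, 0, 0.25, 0, 0, 0], [0, 0, 0.25, 0, 0, 0], [0, 0, 0.25, 0, 0, 0]]
  ],
  "jaw": 0.1
}}

```text
clock: 9.9
tcp_pos: [0.4974, 0.1241, 0.1156]
orientation: [-0.0, 0.669, 0.744, -0.0]
wrist_force: [-0.5, 0.0, -0.8]
finger_gap: 0.0471
```

Request:
{"fn": "send_rows", "kwargs": {
  "deltas": [
    [[0, 0, 3, 0, 0, 0], [0, 0, 7, 0, 0, 0], [0, 0, 11, 0, 0, 0], [0, 0, 13, 0, 0, 0], [0, 0, 13, 0, 0, 0], [0, 0, 13, 0, 0, 0], [0, 0, 13, 0, 0, 0]]
  ]
}}

```text
clock: 10.6
tcp_pos: [0.4967, 0.124, 0.2443]
orientation: [-0.001, 0.669, 0.744, -0.001]
wrist_force: [1.1, 0.4, 0.4]
finger_gap: 0.0471
```

```bash
python3 - <<'E'
from meas import *
s=get_state(); p=read_camera('wrist'); print(s['tcp_pos'],s['orientation'],s['wrist_force'],s['finger_gap']); save('w6.png',p['img'],sc=1.5); pickle.dump((s,p),open('w6.pkl','wb'))
crank(p,s,c=(.497,.15),r=.09,zlo=.1,zhi=.17)
E
```

```text
[0.49667609 0.12399621 0.24428121] [-0.00082929  0.66871321  0.7435194  -0.00092386] [1.09860296 0.42314447 0.42004867] 0.047059741887305544
yel [0.4977 0.1255 0.1472] 892 0.1494 rect [4981. 1249.] [235. 285.] 5.5
red [0.4896 0.1986 0.1365] 619 0.1389 rect [4896. 1983.] [213. 218.] 6.2
```

View pics/w6.png

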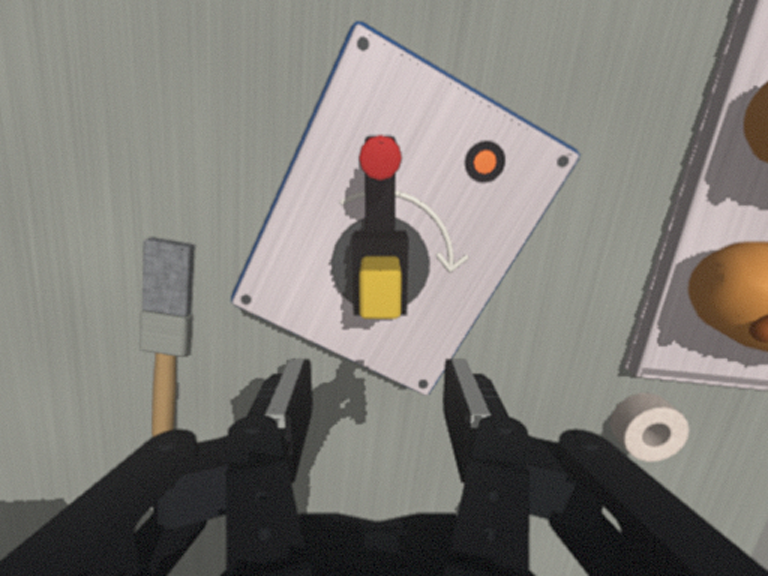

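The block top measures z 0.147, so the crank is home. The block is at (380,290), the knob at (380,157) and the pin at (485,161), flush. The lid arrow runs clockwise. Next is the knob at (0.4896, 0.1985).

Request:
{"fn": "send_rows", "kwargs": {
  "deltas": [
    [[-0.7, 4, -2, 0, 0, 0], [-0.7, 7.4, -5, 0, 0, 0], [-0.7, 7.4, -9, 0, 0, 0], [-0.7, 7.4, -12, 0, 0, 0], [-0.7, 7.4, -14.2, 0, 0, 0], [-0.7, 7.4, -14.2, 0, 0, 0], [-0.7, 7.4, -14.2, 0, 0, 0], [-0.7, 7.4, -14.2, 0, 0, 0]]
  ]
}}

```text
clock: 11.45
tcp_pos: [0.4914, 0.1982, 0.1049]
orientation: [0.001, 0.669, 0.743, 0.001]
wrist_force: [0.3, 0.8, 0.9]
finger_gap: 0.0467
```

Request:
{"fn": "send_rows", "kwargs": {
  "deltas": [
    [[0, 0, 0, 0, 0, 0], [0, 0, 0, 0, 0, 0], [0, 0, 0, 0, 0, 0], [0, 0, 0, 0, 0, 0], [0, 0, 0, 0, 0, 0], [0, 0, 0, 0, 0, 0]]
  ],
  "jaw": -1,
  "force": 30
}}

```text
clock: 12.05
tcp_pos: [0.4912, 0.1985, 0.1046]
orientation: [0.0, 0.669, 0.744, 0.001]
wrist_force: [0.2, 2.4, 5.2]
finger_gap: 0.023
```

```bash
python3 - <<'E'
from meas import *
s=get_state(); print(s['tcp_pos'],s['wrist_force'])
t=s['tcp_pos']; C=np.array([.4978,.1239]); a0=np.degrees(np.arctan2(t[1]-C[1],t[0]-C[0])); print(a0,np.hypot(*(t[:2]-C)))
for n in range(4):
  print('call',n)
  print([[float(x) for x in np.round(100*.075*np.array([np.cos(np.radians(96.3-(120*n+10*k)))-np.cos(np.radians(96.3-120*n)),np.sin(np.radians(96.3-(120*n+10*k)))-np.sin(np.radians(96.3-120*n))]),2)] for k in range(1,13)])
E
```

```text
[0.49117397 0.19853367 0.10456759] [0.23755368 2.37714633 5.18864028]
95.0734561621667 0.07492722683271996
call 0
[[1.31, 0.03], [2.6, -0.17], [3.84, -0.59], [4.98, -1.22], [6.0, -2.03], [6.87, -3.01], [7.55, -4.13], [8.02, -5.35], [8.28, -6.63], [8.31, -7.94], [8.11, -9.23], [7.69, -10.47]]
call 1
[[-0.63, -1.15], [-1.45, -2.17], [-2.43, -3.03], [-3.54, -3.71], [-4.76, -4.18], [-6.04, -4.44], [-7.35, -4.47], [-8.64, -4.27], [-9.88, -3.85], [-11.03, -3.23], [-12.05, -2.41], [-12.91, -1.43]]
call 2
[[-0.68, 1.12], [-1.15, 2.34], [-1.41, 3.62], [-1.44, 4.92], [-1.24, 6.22], [-0.82, 7.45], [-0.2, 8.6], [0.62, 9.62], [1.6, 10.48], [2.72, 11.16], [3.94, 11.64], [5.22, 11.89]]
call 3
[[1.31, 0.03], [2.6, -0.17], [3.84, -0.59], [4.98, -1.22], [6.0, -2.03], [6.87, -3.01], [7.55, -4.13], [8.02, -5.35], [8.28, -6.63], [8.31, -7.94], [8.11, -9.23], [7.69, -10.47]]
```

Request:
{"fn": "send_rows", "kwargs": {
  "deltas": [
    [[1.31, 0.03, 0, 0, 0, 0], [2.6, -0.17, 0, 0, 0, 0], [3.84, -0.59, 0, 0, 0, 0], [4.98, -1.22, 0, 0, 0, 0], [6.0, -2.03, 0, 0, 0, 0], [6.87, -3.01, 0, 0, 0, 0], [7.55, -4.13, 0, 0, 0, 0], [8.02, -5.35, 0, 0, 0, 0], [8.28, -6.63, 0, 0, 0, 0], [8.31, -7.94, 0, 0, 0, 0], [8.11, -9.23, 0, 0, 0, 0], [7.69, -10.47, 0, 0, 0, 0]]
  ]
}}

```text
clock: 13.25
tcp_pos: [0.5679, 0.0932, 0.1045]
orientation: [0.0, 0.669, 0.744, 0.001]
wrist_force: [-0.2, 1.1, 6.0]
finger_gap: 0.0233
```

```bash
cat > chk.py <<'E'
from meas import *
import sys
s=get_state(); t=np.array(s['tcp_pos']); C=np.array([.4978,.1239]); d=t[:2]-C; a=np.arctan2(d[1],d[0]); F=np.array(s['wrist_force'])
tg=np.array([np.sin(a),-np.cos(a)])
print('clk',s['clock'],'ang',np.degrees(a).round(1),'r',np.hypot(*d).round(4),'z',t[2].round(4),'Ftan',(F[:2]@tg).round(2),'Frad',(F[:2]@d/np.hypot(*d)).round(2),'Fz',F[2].round(2),'gap',round(s['finger_gap'],4))
p=read_camera('side'); n=sys.argv[1]; save(n,p['img'],(180,150,330,270),5)
CC=cloud(p); hsv=cv2.cvtColor(p['img'],cv2.COLOR_RGB2HSV); near=(p['z_map']>0)&(np.hypot(CC[:,:,0]-.5615,CC[:,:,1]-.2025)<.02)&(hsv[:,:,1]>150)&(CC[:,:,2]<.1)
print('pin px',near.sum(), np.percentile(CC[near][:,2],[50,95]).round(4) if near.sum() else '')
E
python3 chk.py s7.png
```

```text
clk 13.25 ang -23.7 r 0.0766 z 0.1045 Ftan -0.92 Frad -0.58 Fz 6.0 gap 0.0233
pin px 29 [0.0714 0.0738]
```

View pics/s7.png

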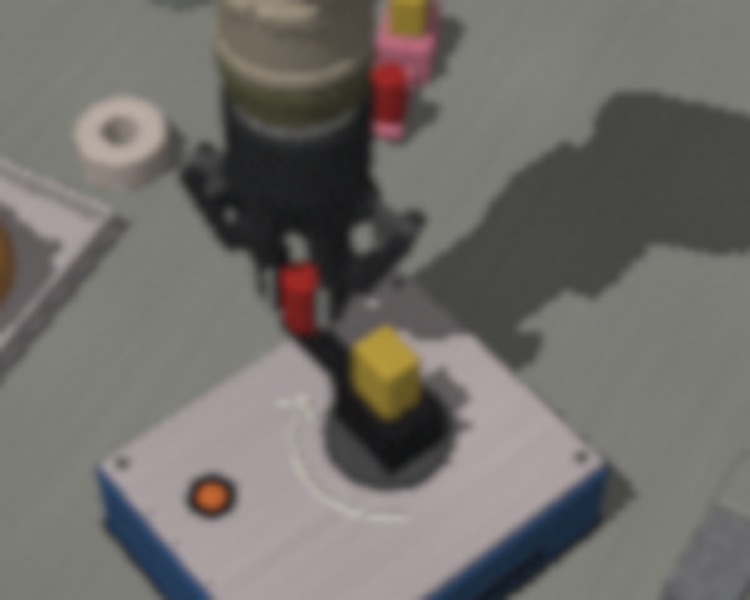

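The crank turned 119° clockwise and the pin is still flush at (210,497).

Request:
{"fn": "send_rows", "kwargs": {
  "deltas": [
    [[-0.7, -1.15, 0, 0, 0, 0], [-1.5, -2.17, 0, 0, 0, 0], [-2.5, -3.03, 0, 0, 0, 0], [-3.6, -3.71, 0, 0, 0, 0], [-4.8, -4.18, 0, 0, 0, 0], [-6.05, -4.44, 0, 0, 0, 0], [-7.35, -4.47, 0, 0, 0, 0], [-8.64, -4.27, 0, 0, 0, 0], [-9.88, -3.85, 0, 0, 0, 0], [-11.03, -3.23, 0, 0, 0, 0], [-12.05, -2.41, 0, 0, 0, 0], [-12.91, -1.43, 0, 0, 0, 0]]
  ]
}}

```text
clock: 14.5
tcp_pos: [0.4378, 0.0778, 0.1047]
orientation: [0.001, 0.669, 0.743, -0.001]
wrist_force: [-1.9, -2.6, 9.2]
finger_gap: 0.0228
```

```bash
python3 chk.py s8.png
```

```text
clk 14.5 ang -142.4 r 0.0756 z 0.1047 Ftan -0.87 Frad 3.12 Fz 9.22 gap 0.0228
pin px 29 [0.0712 0.0744]
```

View pics/s8.png

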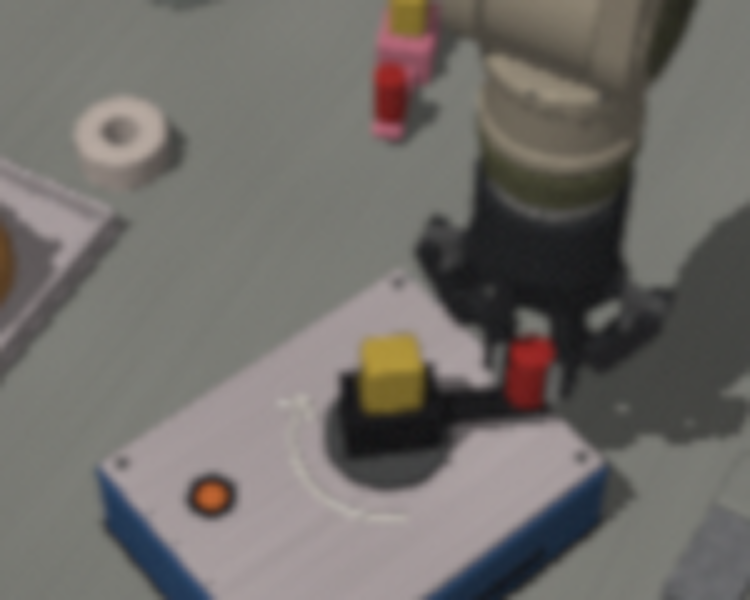

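Another 119°, and the pin is still flush at (210,497).

Request:
{"fn": "send_rows", "kwargs": {
  "deltas": [
    [[-0.66, 1.12, 0, 0, 0, 0], [-1.12, 2.34, 0, 0, 0, 0], [-1.38, 3.62, 0, 0, 0, 0], [-1.4, 4.92, 0, 0, 0, 0], [-1.2, 6.22, 0, 0, 0, 0], [-0.8, 7.45, 0, 0, 0, 0], [-0.2, 8.6, 0, 0, 0, 0], [0.62, 9.62, 0, 0, 0, 0], [1.6, 10.48, 0, 0, 0, 0], [2.72, 11.16, 0, 0, 0, 0], [3.94, 11.64, 0, 0, 0, 0], [5.22, 11.89, 0, 0, 0, 0]]
  ]
}}

```text
clock: 15.75
tcp_pos: [0.4904, 0.1986, 0.1043]
orientation: [-0.0, 0.668, 0.744, -0.0]
wrist_force: [-1.9, 0.6, 6.4]
finger_gap: 0.0234
```

```bash
python3 chk.py s9.png
```

```text
clk 15.75 ang 95.6 r 0.0751 z 0.1043 Ftan -1.81 Frad 0.74 Fz 6.42 gap 0.0234
pin px 29 [0.0718 0.0743]
```

View pics/s9.png

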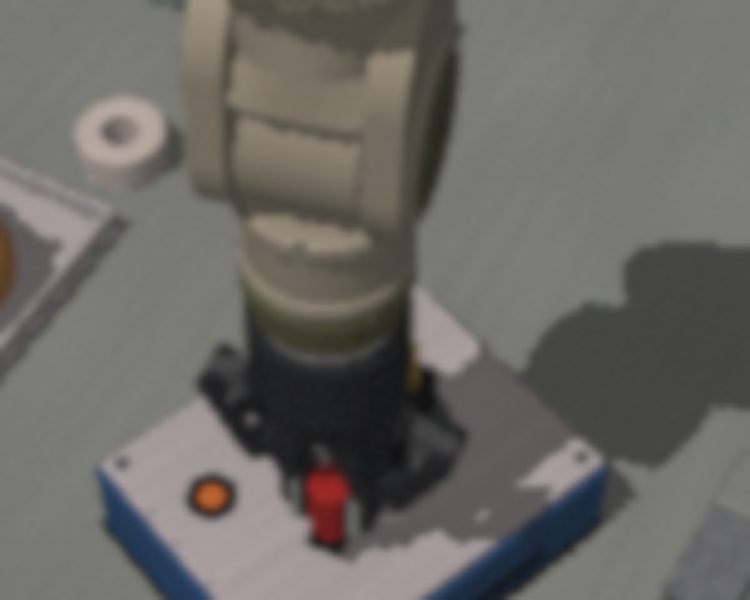

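One full turn is done and the pin is still flush at (210,497). Starting the second turn.

Request:
{"fn": "send_rows", "kwargs": {
  "deltas": [
    [[1.31, 0.03, 0, 0, 0, 0], [2.6, -0.17, 0, 0, 0, 0], [3.84, -0.59, 0, 0, 0, 0], [4.98, -1.22, 0, 0, 0, 0], [6.0, -2.03, 0, 0, 0, 0], [6.87, -3.01, 0, 0, 0, 0], [7.53, -4.13, 0, 0, 0, 0], [7.98, -5.35, 0, 0, 0, 0], [8.22, -6.63, 0, 0, 0, 0], [8.25, -7.94, 0, 0, 0, 0], [8.05, -9.23, 0, 0, 0, 0], [7.62, -10.47, 0, 0, 0, 0]]
  ]
}}

```text
clock: 17.0
tcp_pos: [0.5675, 0.0927, 0.1046]
orientation: [0.001, 0.669, 0.743, 0.001]
wrist_force: [-0.5, 0.4, 6.8]
finger_gap: 0.0234
```

```bash
python3 chk.py s10.png
```

```text
clk 17.0 ang -24.1 r 0.0763 z 0.1046 Ftan -0.12 Frad -0.6 Fz 6.78 gap 0.0234
pin px 37 [0.0811 0.0873]
```

View pics/s10.png

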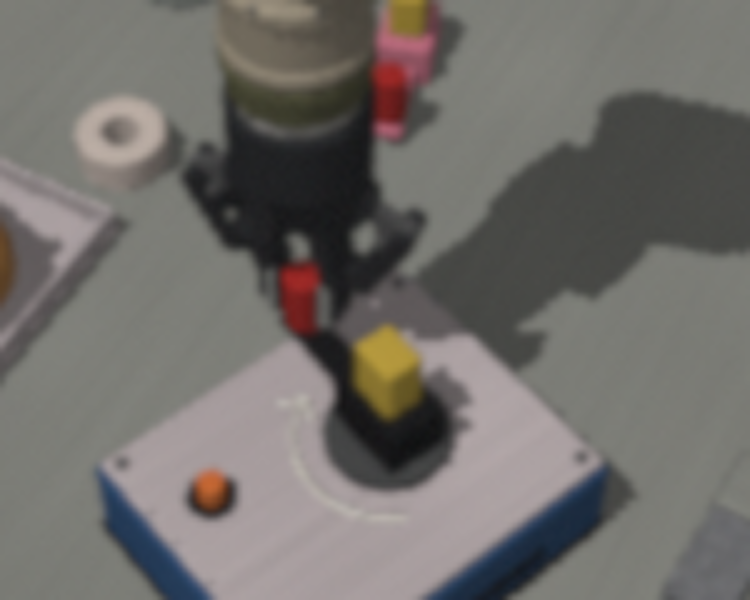

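The pin is up: orange at (210,490), top at z 0.087. I'll stop here, open the jaws and rise straight up.

Request:
{"fn": "send_rows", "kwargs": {
  "deltas": [
    [[0, 0, 0, 0, 0, 0], [0, 0, 0, 0, 0, 0], [0, 0, 0, 0, 0, 0], [0, 0, 0, 0, 0, 0], [0, 0, 0, 0, 0, 0]]
  ],
  "jaw": 0.1
}}

```text
clock: 17.55
tcp_pos: [0.5665, 0.0936, 0.1035]
orientation: [-0.0, 0.669, 0.744, -0.0]
wrist_force: [0.6, -0.4, -0.1]
finger_gap: 0.047
```

Request:
{"fn": "send_rows", "kwargs": {
  "deltas": [
    [[0, 0, 2, 0, 0, 0], [0, 0, 6, 0, 0, 0], [0, 0, 10, 0, 0, 0], [0, 0, 14, 0, 0, 0], [0, -3, 16, 0, 0, 0], [0, -6, 16, 0, 0, 0], [0, -6, 16, 0, 0, 0], [0, -6, 16, 0, 0, 0]]
  ]
}}

```text
clock: 18.35
tcp_pos: [0.5665, 0.0331, 0.2636]
orientation: [-0.0, 0.669, 0.743, 0.0]
wrist_force: [-0.1, 0.3, -0.0]
finger_gap: 0.047
```

```bash
python3 chk.py s11.png; python3 - <<'E'
from meas import *
s=get_state(); p=read_camera('wrist'); save('w11.png',p['img'],sc=1.5); crank(p,s,c=(.53,.11),r=.09,zlo=.1,zhi=.17)
t=read_camera('top'); save('t11.png',t['img'],sc=1.5)
E
```

```text
clk 18.35 ang -52.9 r 0.1139 z 0.2636 Ftan -0.11 Frad -0.31 Fz -0.01 gap 0.047
pin px 37 [0.082  0.0873]
yel [0.4989 0.1237 0.1472] 1150 0.1497 rect [4984. 1236.] [246. 305.] 65.6
red [0.5658 0.0925 0.1364] 506 0.1385 rect [5657.  922.] [213. 215.] 52.5
```

View pics/w11.png

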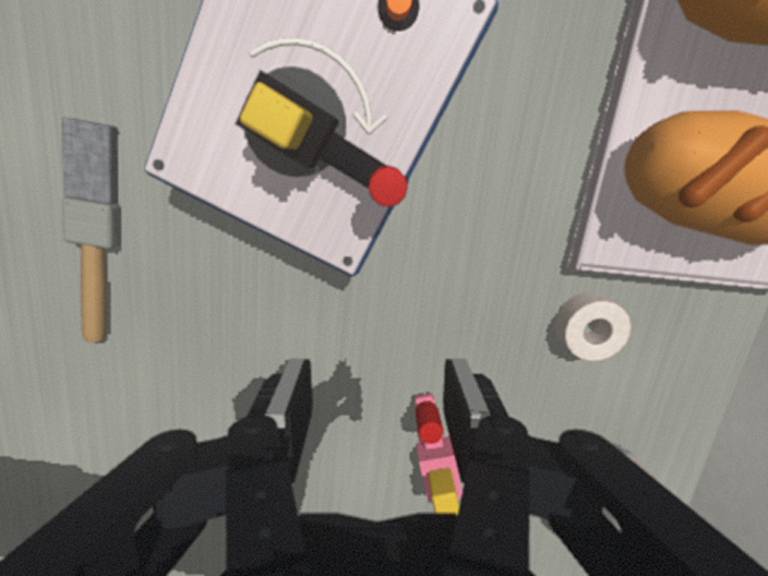

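View pics/s11.png

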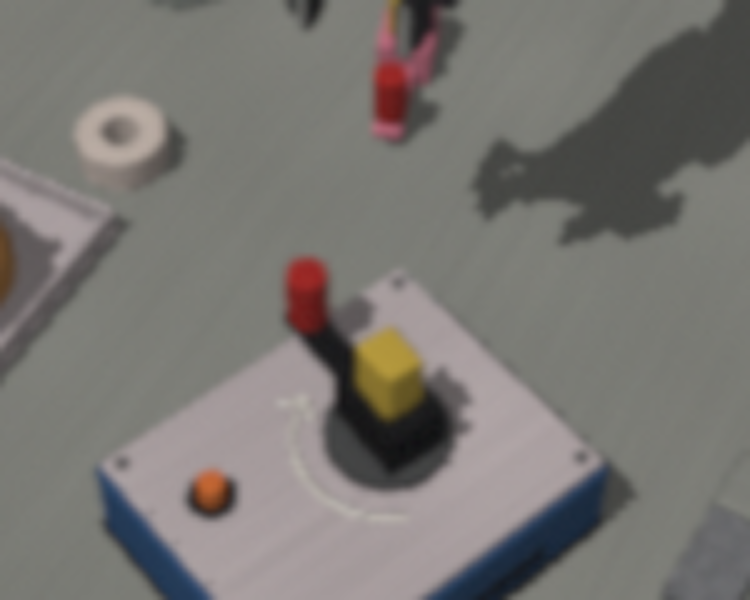

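View pics/t11.png

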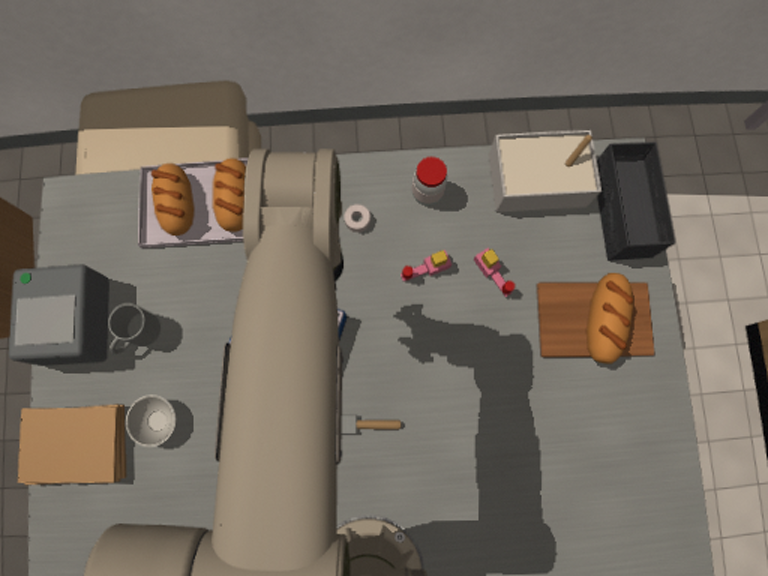

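The crank is still seated: block top z 0.147, same as when it was first home. The hand is clear, the pin is up at (210,490), and the mug, bowl, loaf, label roll and both pink cranks have not moved. Handing in.

```bash
python3 -c "
from workcell import *
print(hand_in())"
```

```text
the job is handed in; nothing more can be done
None
```

The job is done and handed in at about 18.5 s of the 72 s: the black crank is on the winder's drive bar, wound until the orange pin popped up, and my hand is off it.

- **Fitting:** I picked the crank up by its yellow block and lowered it over the bar. It touched the flange at tool height 0.1157 m, where I expected 0.1156 m, and I let go there.
- **Winding:** I then wound it clockwise by the red knob for about 1⅓ turns in 120° steps. The pin was still flush after one full turn and was up after the next step, so the overshoot was at most a third of a turn.
- **Last checks:**
  - The pin's top measured 0.087 m against about 0.086 m expected.
  - The block top read the same height as when the crank was first seated, so it is still home.
  - The wrist force was about zero with the gripper well clear.
  - Nothing else on the counter appeared to have moved in the last top picture. The arm hid the winder in that view, so those checks rest on the side and wrist cameras.
- **Not confirmed:** I did not measure the drop in resistance directly. Wrist force was only read at the end of each step, when the motion had nearly stopped, so the stopping point rests on seeing the pin.

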